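# Pack the bench kit into its storage box

### The arm

A 6-joint arm with a two-finger parallel gripper is mounted at the origin on the work surface. World frame = base frame: x ahead of the robot, y to its left, z up, the work surface at z = 0. Lengths are in mm, angles in rad, forces in N, time in s.
With the tool pointing down it reaches from about 350 to 975 mm from the base axis. Payload 7.1 kg.
Tool frame: the origin (TCP) lies midway between the tips of the shut fingers; the grasp point (between the pads) lies 19 mm behind it; z points along the fingers, y is the line along which they close (so a half turn about z gives the same grasp; the last joint's range is limited). The gripper opens to 88 mm and grips with 3 to 60 N. Pads are 20 mm wide; open, the fingers measure 115 mm over their backs; the gripper's body (75 mm by 178 mm) begins 61 mm behind the grasp point.
Start: joints at [1.318, 0.423, 1.63, -0, 1.089, -0.019], TCP at [144.766, 607.986, 188.075] pointing down, gripper open.
Joint ranges: [-3, 3], [-0.9, 2.11], [0.09, 2.58], [-1.31, 4.45], [0.11, 2.69], [-2.54, 2.54]. Speed limits (rad/s): [2.39, 2.39, 3.01, 3.14, 3.14, 3.14].

### API

Orientations are given as a rotation vector (axis times angle).
In Python, from workcell import get_obs, get_image, camera_params, close_job gives the robot as it stands.
- The arm moves only by the shell command python3 -m creep 'ROWS' [OPENING]. ROWS is a JSON object of lists of equal length, an entry for each row: "delta_pos": the shift along the tool's x, y, z in m, a list of three; "twist": the turn, a rotation vector about the tool's x, y, z in degrees, a list of three. A call has 1 to 20 rows; each row shifts and turns the commanded pose from where the row before left it, along the tool's axes as they then stand; what a row does not reach is not made up. A row lasts 1/12 s, in which the tool goes at most 41.7 mm and 7.16 degrees, less where a joint would pass 70% of its speed; a pose out of reach is approached as far as the arm can. A call with a gripper value outside its range is refused whole. OPENING is the opening, from 0 (shut) to 1 (fully open), set as the call begins (- or left out, the last holds). The fingers move at their own pace and stop on an object; the grip force is fixed at half the most. Time passes only in rows, so rows that do not move let the fingers close. It gives the time, the measured TCP pose, the force, the opening and the grip force at its end, in the units of the state.
- get_obs(): the state, without advancing time (a new reading comes with each control period).
- get_image(name): name is "scene" or "top" or "wrist"; returns (picture, depth): 420x560x3 uint8, red, green, blue; 420x560 float32, mm along the optical axis (not along the pixel's ray), 0 where there is no reading.
- camera_params(name): a dict with "camera_matrix" (3x3 intrinsics, pixels), "k1" (the pictures are not rectified: a ray, as slopes to the right and down, at radius r is drawn at 1 + k1 r^2 times it, then the intrinsics apply), "extrinsics" (4x4, takes a point from camera to world coordinates). Camera axes: x right, y down, z forward; pixel columns grow to the right and rows downward; lengths in mm; the calibration is good to about 2 mm. A picture is of the moment at which its call begins: read the wrist's pose just before it. camera_params takes no time and is no camera call; for the wrist camera it gives the pose at the moment of the call.
- close_job(): hands the job in; it is judged then, once.
The state is a dict: "t": time; "qpos": joint angles; "qvel": joint speeds; "joint_torque": joint torques, N m; "ee_pos": TCP position; "orientation": TCP orientation; "ft_force": force on the tool from outside, world axes, zero at the start; "moment": the same for the moment, N m; "width": finger opening in mm; "grasp_force": force on a finger pad.
Only numpy, scipy, OpenCV 4.12 (cv2) and the standard library are available. Lean on these libraries where they do the work, as an engineer would, in place of code of your own. Each camera call takes 0.05 s, during which the arm holds its last target. There are 200 camera calls.

### The job

Clear up the soldering bench: pack the battery and the jar upright on the floor of the grey box, in the gap between the tin and the reel that are already in it, which stay in the box; all four must stand flat on the box's floor. Stack the second tin squarely on top of the tin in the box, edges lined up. Put everything down gently without dropping or forcing it, keep things upright, and leave the rest of the bench as it is.

Things in the scene. Friction and masses are not known exactly. Their poses are not given: they have to be found in the camera images.
- box: Grey open-topped plastic box, fixed to the table, outside 80 (x) x 285 (y) x 50 (z) mm, walls and floor 4 mm thick, so inside 72 x 277 mm and 46 mm deep. Origin at the centre of its underside (the inner floor is 4 mm higher); x across its narrow way, y along its length, z up. It starts with the lower tin at one end and the reel at the other, with a gap of about 122 mm between them.
- tin_low: Closed plain metal tin with flat lid, 56 (x) x 76 (y) x 58 (z) mm, about 0.35 kg, standing on the box's floor at one end of the box (either end), its 76 mm side along the box's length. Origin at the centre of its underside, z up.
- reel: Reel of solder standing on its flange in the other end of the box: diameter 70 mm, height 58 mm, black flanges, metal between. Origin at the centre of its underside, z up. It is to stay in the box.
- battery: Sealed battery, black block with pale labels on its two narrow faces, standing upright on the table: 62 (x) x 48 (y) x 94 (z) mm, with two small brass terminals 6 mm high on top; about 0.6 kg. Origin at the centre of its underside, z up. Beside the jar it fits the gap freely only with its 62 mm way across the box.
- jar: Round amber jar with black lid of the same diameter and a paper band, standing on the table: diameter 60 mm, height 95 mm, about 0.3 kg. Origin at the centre of its underside, z up.
- tin_top: The second tin, the twin of the lower one, standing on the table: 56 (x) x 76 (y) x 58 (z) mm, about 0.3 kg. Origin at the centre of its underside, z up. A half turn about z makes no difference.
- mug: Bystander: blue ceramic mug, rim radius 41 mm, height 95 mm, handle at its +y. Origin at the centre of its underside.
- meter: Bystander: black multimeter lying on its back, 75 (x) x 145 (y) x 34 mm (43 mm at its dial). Origin at the centre of its underside.
- cleaner: Bystander: small round steel tip-cleaner cup with brass filling, diameter 50 mm, height 40 mm, among the things to be packed. Origin at the centre of its underside.
- driver: Bystander: screwdriver 200 mm long lying on the table to the left of the box, handle orange. Origin at the middle of its underside, x along it.
- drink: Bystander: amber drinks bottle, diameter 64 mm, height 210 mm, at the far right. Origin at the centre of its underside.
- tape: Bystander: roll of black tape lying flat, outer diameter 92 mm, height 19 mm. Origin at the centre of its underside.
There are look-alikes about, which are no part of the job. What is shaped like the battery but blue or purple is not meant.

How it is judged:
By the outcome, as a careful person would: the job done as asked, in the order asked, and still so for the second after the job is handed in, with the robot touching nothing.
It also fails if it takes over 72 s, if anything falls off the work surface, if the arm or the gripper's body presses on something with over 40 N, if the wrist force passes 120 N, or if a joint passes its speed limit or range.

## Working session

There is one attempt and no reset: what is moved stays moved. The work goes in short steps, Python scripts to look and compute and a shell command to move; the robot and the scene stay as the last step left them, time stands still between calls to the robot, and variables do not carry over. Pictures are saved under pics/ and viewed, at most 10 in all, crops included, and the job is handed in when it is done.

```bash
mkdir -p pics
cat > h.py <<'E'
import numpy as np, cv2
from workcell import get_obs,get_image,camera_params,close_job
def cloud(name,dep,cp=None):
    cp=cp or camera_params(name);K=np.array(cp["camera_matrix"]);k1=cp["k1"];E=np.array(cp["extrinsics"])
    h,w=dep.shape;u,v=np.meshgrid(np.arange(w),np.arange(h))
    n=cv2.undistortPoints(np.stack([u,v],-1).reshape(-1,1,2).astype(np.float64),K,np.array([k1,0,0,0.])).reshape(h,w,2)
    P=np.stack([n[...,0]*dep,n[...,1]*dep,dep],-1)
    W=P@E[:3,:3].T+E[:3,3]; W[dep<=0]=np.nan
    return W
def save(n,img): cv2.imwrite(f"pics/{n}.png",img[...,::-1])
E
python3 - <<'E'
from h import *
o=get_obs();print({k:np.round(v,3).tolist() for k,v in o.items()})
for n in("top","scene"):
    c=camera_params(n);im,d=get_image(n);save(n+"0",im);np.savez(n+"0.npz",im=im,d=d,W=cloud(n,d,c));print(n,np.round(c["camera_matrix"],1).tolist(),c["k1"],np.round(c["extrinsics"],3).tolist())
E
```

```text
{'t': 0.0, 'qpos': [1.318, 0.424, 1.631, -0.0, 1.089, -0.019], 'qvel': [-0.001, -0.002, -0.0, 0.001, 0.0, 0.0], 'joint_torque': [0.002, -54.464, -27.367, 0.064, 0.023, -0.0], 'ee_pos': [144.604, 607.411, 187.295], 'orientation': [-0.366, -3.12, 0.002], 'ft_force': [-0.573, -0.503, 0.401], 'moment': [0.026, 0.005, -0.077], 'grasp_force': 0.0, 'width': 87.944}
top [[390.9, 0.0, 271.5], [0.0, 390.9, 201.2], [0.0, 0.0, 1.0]] -0.11182666571308073 [[0.029, -0.979, 0.202, 304.107], [-1.0, -0.027, 0.009, 8.804], [-0.004, -0.203, -0.979, 1124.748], [0.0, 0.0, 0.0, 1.0]]
scene [[380.0, 0.0, 271.5], [0.0, 380.0, 205.6], [0.0, 0.0, 1.0]] -0.05867903765849271 [[0.502, 0.538, -0.677, 1144.634], [0.865, -0.313, 0.393, -335.983], [-0.001, -0.783, -0.622, 605.461], [0.0, 0.0, 0.0, 1.0]]
```

View pics/top0.png

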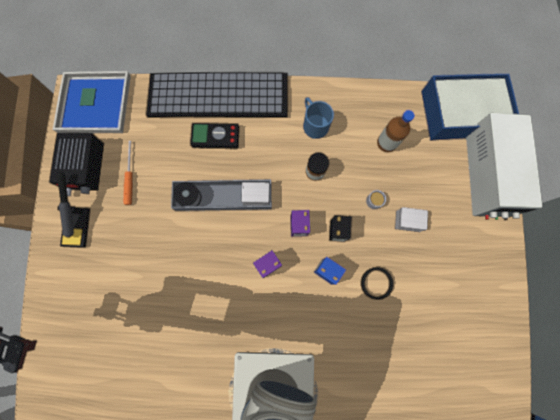

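View pics/scene0.png

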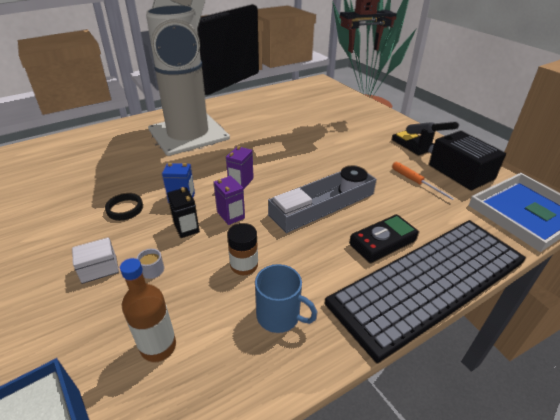

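The top view shows these. The battery candidates are black (341,228), purple (300,222) and (267,263), and blue (330,270); only the black one fits. The jar is at (318,165), tin_top at (413,219), the cleaner at (377,200), the box at (222,194) with the reel at its left end and tin_low at its right. The amber object at (395,130) is the drinks bottle, not the jar.

Run:
```python
from h import *
from scipy.spatial.transform import Rotation as R
z=np.load("top0.npz");im,W=z["im"],z["W"]
def top(name,r,zl,zh):
    u0,u1,v0,v1=r;m=np.zeros(im.shape[:2],bool);m[v0:v1,u0:u1]=1
    m&=(W[...,2]>zl)&(W[...,2]<zh);P=W[m]
    c,s,a=cv2.minAreaRect(P[:,:2].astype(np.float32));print(name,len(P),"rect",np.round(c,1),np.round(s,1),round(a,1),"mean",np.round(P.mean(0),1), "zmed",np.median(P[:,2]).round(1))
print("table",np.nanmedian(W[300:320,420:480,2]))
top("batt",(326,358,208,246),86,100)
top("purp",(285,318,205,240),86,100)
top("blue",(312,350,252,288),86,100)
top("jar",(300,335,145,185),88,102)
top("tin_top",(394,435,200,235),50,66)
top("cleaner",(363,392,186,212),34,46)
top("tin_low",(238,275,178,206),56,70)
top("reel",(170,205,178,212),56,70)
top("box rim",(165,280,170,215),44,54)
top("mug",(298,338,95,140),88,100)
print(R.from_rotvec(get_obs()["orientation"]).as_matrix().round(3))
s=im[135:300,240:440];save("crop1",cv2.resize(s,None,fx=4,fy=3.6,interpolation=cv2.INTER_CUBIC)[:600,:800])
```

```text
table 0.9852039677077755
batt 411 rect [ 453.3 -173. ] [49.1 63.6] 86.7 mean [ 452.7 -172.2   94.1] zmed 94.2
purp 408 rect [464.7 -60.5] [63.  46.3] 1.4 mean [464.1 -59.6  94. ] zmed 94.2
blue 425 rect [ 338.4 -141.9] [61.6 48.6] 56.0 mean [ 338.6 -141.3   94.6] zmed 94.8
jar 363 rect [ 630.7 -107.5] [58.2 59.1] 87.5 mean [ 630.  -107.2   95.1] zmed 95.2
tin_top 522 rect [ 487.6 -380.6] [78.8 54.3] 84.3 mean [ 486.8 -379.9   58.3] zmed 58.4
cleaner 74 rect [ 545.4 -281.4] [48.3 50.7] 44.3 mean [ 545.8 -280.5   39.2] zmed 39.3
tin_low 529 rect [548.3  63.5] [55.3 78.7] 0.8 mean [547.8  65.2  62.2] zmed 62.2
reel 466 rect [538.9 261.4] [67.1 67.8] 63.3 mean [538.7 260.9  62.1] zmed 62.1
box rim 450 rect [544.7 163.7] [ 82.3 285. ] 2.6 mean [540.9 160.1  49.1] zmed 49.2
mug 147 rect [ 774.4 -109.1] [79.5 78.1] 24.1 mean [ 774.2 -107.5   93.8] zmed 94.2
[[-0.973  0.232 -0.   ]
 [ 0.232  0.973 -0.001]
 [ 0.    -0.001 -1.   ]]
```

View pics/crop1.png

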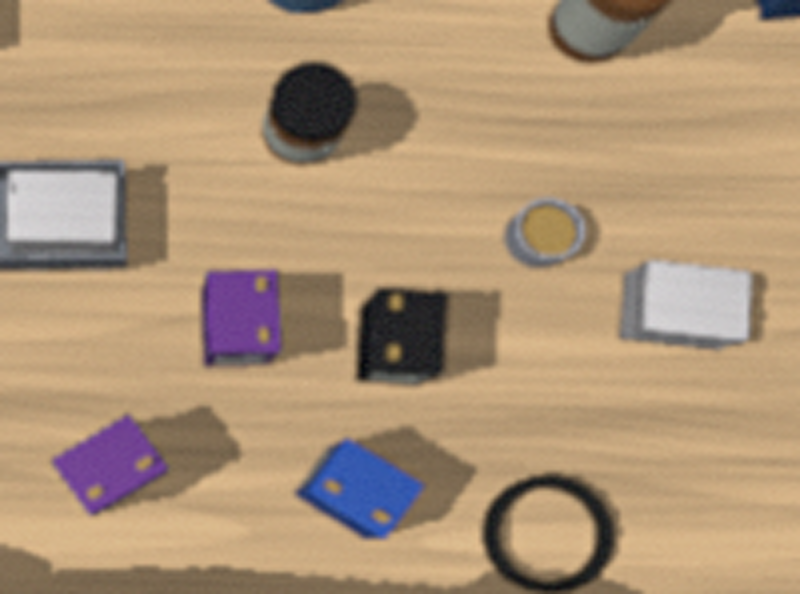

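The enlarged crop confirms it: the black block with two brass terminals at crop (403,335) is the battery. The purple (243,318), (110,465) and blue (362,488) ones are look-alikes. I'll turn the tool first.

```bash
cat >> h.py <<'E'
from scipy.spatial.transform import Rotation as R
def go(x,y,z,yaw):
    o=get_obs();M=R.from_rotvec(o["orientation"]).as_matrix()
    ya=np.degrees(np.arctan2(M[1,1],M[0,1]));d=np.array([x,y,z])-o["ee_pos"];t=M.T@d
    dy=(ya-yaw+90)%180-90
    tilt=M.T@np.cross(M[:,2],[0,0,-1])
    print("t",round(o["t"],2),"yaw now",round(ya,2),"pos",np.round(o["ee_pos"],1),"twist z",round(dy,2),"tilt xy",np.degrees(tilt[:2]).round(2),"tool delta mm",t.round(1),"F",np.round(o["ft_force"],1),"w",round(o["width"],1),"g",round(o["grasp_force"],1),"q6",round(o["qpos"][5],2))
E
python3 -m creep '{"delta_pos":[[0,0,0],[0,0,0],[0,0,0],[0,0,0],[0,0,0],[0,0,0],[0,0,0],[0,0,0],[0,0,0],[0,0,0],[0,0,0],[0,0,0]],"twist":[[0,0,6.66],[0,0,6.66],[0,0,6.66],[0,0,6.66],[0,0,6.66],[0,0,6.66],[0,0,6.66],[0,0,6.66],[0,0,6.66],[0,0,6.66],[0,0,6.66],[0,0,6.66]]}'
python3 -c "
from h import *
go(453,200,220,-3.3)"
```

```text
t: 1.1
ee_pos: [144.7, 607.6, 187.6]
orientation: [2.291, 2.149, -0.001]
ft_force: [0.9, -0.3, 0.2]
width: 87.9
grasp_force: 0.0
t 1.1 yaw now -3.65 pos [144.7 607.6 187.6] twist z -0.35 tilt xy [-0.01  0.05] tool delta mm [-387.2  333.6  -32.1] F [ 0.9 -0.3  0.2] w 87.9 g 0.0 q6 1.38
```

```bash
python3 -m creep '{"delta_pos":[[-0.0277,0.0238,-0.0023],[-0.0277,0.0238,-0.0023],[-0.0277,0.0238,-0.0023],[-0.0277,0.0238,-0.0023],[-0.0277,0.0238,-0.0023],[-0.0277,0.0238,-0.0023],[-0.0277,0.0238,-0.0023],[-0.0277,0.0238,-0.0023],[-0.0277,0.0238,-0.0023],[-0.0277,0.0238,-0.0023],[-0.0277,0.0238,-0.0023],[-0.0277,0.0238,-0.0023],[-0.0277,0.0238,-0.0023],[-0.0277,0.0238,-0.0023]],"twist":[[0,0,0],[0,0,0],[0,0,0],[0,0,0],[0,0,0],[0,0,0],[0,0,0],[0,0,0],[0,0,0],[0,0,0],[0,0,0],[0,0,0],[0,0,0],[0,0,0]]}' >/dev/null
python3 -m creep '{"delta_pos":[[-0.0372,0.0024,-0.003],[-0.0372,0.0024,-0.003],[-0.0372,0.0024,-0.003],[-0.0372,0.0024,-0.003],[-0.0372,0.0024,-0.003],[-0.0372,0.0024,-0.003],[-0.0372,0.0024,-0.003],[-0.0372,0.0024,-0.003],[-0.0372,0.0024,-0.003],[-0.0372,0.0024,-0.003],[0,0,0],[0,0,0]],"twist":[[0,0,0],[0,0,0],[0,0,0],[0,0,0],[0,0,0],[0,0,0],[0,0,0],[0,0,0],[0,0,0],[0,0,0],[0,0,0],[0,0,0]]}' >/dev/null
python3 - <<'E'
from h import *
go(453,-173,80,-3.3)
c=camera_params("wrist");im,d=get_image("wrist");save("w1",im);W=cloud("wrist",d,c);np.savez("w1.npz",im=im,W=W)
print(np.round(c["extrinsics"],2).tolist())
E
```

```text
t 3.27 yaw now -3.53 pos [ 457.  -172.8  250.1] twist z -0.23 tilt xy [-0.02 -0.01] tool delta mm [ -0.5  -4.  170.1] F [-0.1  0.3  0.7] w 87.8 g 0.0 q6 -0.32
[[1.0, -0.06, -0.02, 462.18], [-0.06, -0.96, -0.27, -99.48], [0.0, 0.27, -0.96, 446.74], [0.0, 0.0, 0.0, 1.0]]
```

View pics/w1.png

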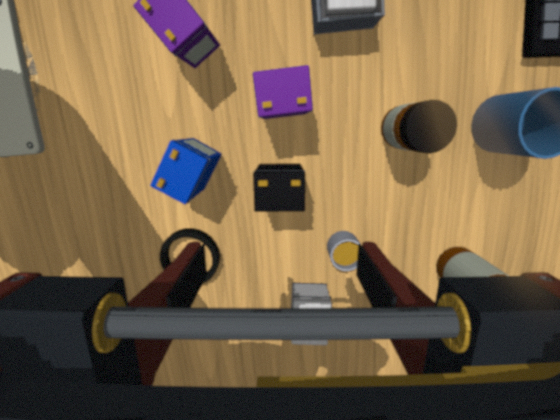

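The wrist view has the battery's top at (280,197), the jar lid at (432,126), the cleaner at (345,252), and the box's tin end at (347,12) on the top edge.

Run:
```python
from h import *
z=np.load("w1.npz");im,W=z["im"],z["W"]
def top(name,r,zl,zh):
    u0,u1,v0,v1=r;m=np.zeros(im.shape[:2],bool);m[v0:v1,u0:u1]=1
    m&=(W[...,2]>zl)&(W[...,2]<zh);P=W[m]
    c,s,a=cv2.minAreaRect(P[:,:2].astype(np.float32));print(name,len(P),"rect",np.round(c,1),np.round(s,1),round(a,1),"mean",np.round(P.mean(0),1), "zmed",np.median(P[:,2]).round(1))
top("batt",(245,312,155,220),88,98)
top("jar",(375,462,90,160),89,102)
```

```text
batt 1981 rect [ 456.  -172.1] [48.7 61.4] 87.1 mean [ 456.  -171.6   93.8] zmed 93.9
jar 2228 rect [ 632.1 -106.7] [59.  59.2] 14.7 mean [ 630.9 -106.4   95. ] zmed 95.1
```

```bash
python3 -m creep '{"delta_pos":[[0.0007,-0.001,0.02],[0,0,0.022],[0,0,0.022],[0,0,0.022],[0,0,0.022],[0,0,0.022],[0,0,0.018],[0,0,0.014],[0,0,0.012],[0,0,0.01],[0,0,0.006],[0,0,0.004],[0,0,0],[0,0,0]],"twist":[[0,0,-0.6],[0,0,0],[0,0,0],[0,0,0],[0,0,0],[0,0,0],[0,0,0],[0,0,0],[0,0,0],[0,0,0],[0,0,0],[0,0,0],[0,0,0],[0,0,0]]}'
python3 -m creep '{"delta_pos":[[0,0,0],[0,0,0],[0,0,0],[0,0,0],[0,0,0],[0,0,0],[0,0,0],[0,0,0]],"twist":[[0,0,0],[0,0,0],[0,0,0],[0,0,0],[0,0,0],[0,0,0],[0,0,0],[0,0,0]]}' 0
python3 -c "
from h import *
go(456,-172,56,-2.9)"
```

```text
t: 4.48
ee_pos: [456.7, -170.2, 56.5]
orientation: [2.273, 2.168, 0.0]
ft_force: [-0.4, -0.6, 0.6]
width: 87.7
grasp_force: 0.0
t: 5.15
ee_pos: [456.1, -170.4, 56.5]
orientation: [-2.273, -2.168, 0.001]
ft_force: [-3.8, -1.2, 5.3]
width: 61.3
grasp_force: 30.0
t 5.15 yaw now -2.72 pos [ 456.1 -170.4   56.5] twist z 0.18 tilt xy [-0.04 -0.  ] tool delta mm [-1.6 -0.   0.5] F [-3.8 -1.2  5.3] w 61.3 g 30.0 q6 -0.33
```

```bash
python3 -m creep '{"delta_pos":[[0,0,-0.003],[0,0,-0.006],[0,0,-0.012],[0,0,-0.02],[0,0,-0.025],[0,0,-0.025],[0,0,-0.025],[0,0,-0.025],[0,0,-0.02],[0,0,-0.013]],"twist":[[0,0,0],[0,0,0],[0,0,0],[0,0,0],[0,0,0],[0,0,0],[0,0,0],[0,0,0],[0,0,0],[0,0,0]]}'
python3 -m creep '{"delta_pos":[[0.01,0.0025,0],[0.02,0.005,0],[0.03,0.0075,0],[0.03,0.0075,0],[0.03,0.0075,0],[0.03,0.0075,0],[0.03,0.0075,0],[0.03,0.0075,0],[0.03,0.0075,0],[0.03,0.0075,0],[0.024,0.006,0],[0.01,0.0015,0],[0,0,0],[0,0,0],[0,0,0],[0,0,0]],"twist":[[0,0,0],[0,0,0],[0,0,0],[0,0,0],[0,0,0],[0,0,0],[0,0,0],[0,0,0],[0,0,0],[0,0,0],[0,0,-1.8],[0,0,-1.8],[0,0,-1.7],[0,0,0],[0,0,0],[0,0,0]]}'
cat >> h.py <<'E'
def rect(im,W,name,zl,zh,xy=None,rad=None,col=None):
    m=(W[...,2]>zl)&(W[...,2]<zh)
    if xy is not None: m&=np.hypot(W[...,0]-xy[0],W[...,1]-xy[1])<rad
    m=cv2.morphologyEx(m.astype(np.uint8),cv2.MORPH_OPEN,np.ones((3,3)))
    n,l,st,_=cv2.connectedComponentsWithStats(m);m=l==1+np.argmax(st[1:,4])
    P=W[m];c,s,a=cv2.minAreaRect(P[:,:2].astype(np.float32))
    print(name,len(P),"rect",np.round(c,1),np.round(s,1),round(a,1),"mean",np.round(P.mean(0),1),"zmed",np.median(P[:,2]).round(1))
E
python3 - <<'E'
from h import *
go(545,130,230,2.6)
c=camera_params("wrist");im,d=get_image("wrist");save("w2",im);W=cloud("wrist",d,c);np.savez("w2.npz",im=im,W=W)
rect(im,W,"tin",58,68,(548,64),52);rect(im,W,"reel",58,68,(539,261),48);rect(im,W,"rim",44,55,(544,163),165)
E
```

```text
t: 5.98
ee_pos: [456.9, -170.5, 232.5]
orientation: [2.272, 2.167, 0.002]
ft_force: [0.1, 0.6, -6.4]
width: 61.2
grasp_force: 30.0
t: 7.32
ee_pos: [544.7, 129.4, 229.5]
orientation: [-2.172, -2.269, 0.002]
ft_force: [0.2, 0.3, -6.0]
width: 61.2
grasp_force: 30.0
t 7.32 yaw now 2.52 pos [544.7 129.4 229.5] twist z -0.08 tilt xy [-0.09  0.02] tool delta mm [ 0.6  0.3 -0.5] F [ 0.2  0.3 -6. ] w 61.2 g 30.0 q6 0.17Traceback (most recent call last):
  File "<stdin>", line 4, in <module>
  File "h.py", line 22, in rect
    n,l,st,_=cv2.connectedComponentsWithStats(m);m=l==1+np.argmax(st[1:,4])
                                                        ~~~~~~~~~^^^^^^^^^^
    return _wrapfunc(a, 'argmax', axis=axis, out=out, **kwds)
    return bound(*args, **kwds)
ValueError: attempt to get argmax of an empty sequence
```

View pics/w2.png

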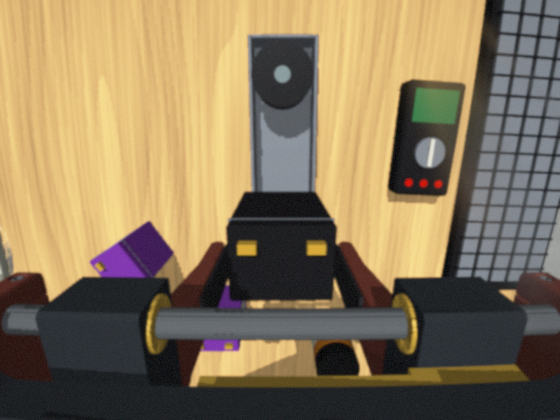

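The wrist view shows the battery held upright, the reel at (282,73), and the box's free floor from row 110 to 190. The battery hides the tin.

Run:
```python
from h import *
z=np.load("w2.npz");im,W=z["im"],z["W"]
rect(im,W,"reel",58,68,(539,261),48);rect(im,W,"rim",44,55,(544,163),165)
m=(W[...,2]>45)&(W[...,2]<54)&(abs(W[...,1]-163)<150)&(abs(W[...,0]-543)<60);P=W[m]
for y in range(120,300,20):
    q=P[abs(P[:,1]-y)<10];
    if len(q): l=q[q[:,0]<543];r=q[q[:,0]>543];print(y,len(l),len(r),np.median(l[:,0]).round(1) if len(l) else 0,np.median(r[:,0]).round(1) if len(r) else 0)
print("far edge y",np.percentile(P[:,1],[95,99.5]))
m=(W[...,2]>90)&(W[...,2]<240)&(abs(W[...,1]-129)<60)&(abs(W[...,0]-545)<50);Q=W[m];print("batt z",np.percentile(Q[:,2],[1,50]),Q.mean(0))
z=np.load("w1.npz");im,W=z["im"],z["W"];rect(im,W,"tin w1",58,68,(548,64),52)
m=(W[...,2]>58)&(W[...,2]<68)&(np.hypot(W[...,0]-548,W[...,1]-64)<52);print(W[m].min(0),W[m].max(0))
```

```text
reel 3255 rect [540.8 262. ] [68.8 69. ] 48.3 mean [540.7 262.3  62.1] zmed 62.1
rim 1021 rect [543.5 218.3] [ 80.  176.3] 2.4 mean [558.2 255.7  49.4] zmed 49.6
120 11 6 510.4 584.7
140 51 59 510.0 584.3
160 62 55 508.7 583.4
180 51 62 508.0 582.7
200 66 64 507.5 581.6
220 60 65 506.2 581.1
240 70 67 504.7 579.9
260 52 69 504.0 579.5
280 75 71 502.7 578.3
far edge y [305.24100126 306.8864936 ]
batt z [175.42531762 214.22475497] [543.63646059 151.69530895 211.94774534]
tin w1 494 rect [550.1  32.3] [10.7 55. ] 87.0 mean [549.   32.5  61.6] zmed 61.8
[522.28163325  27.44929774  58.06251542] [579.05168011  39.70727515  64.25538742]
```

```bash
python3 -m creep '{"delta_pos":[[0.0041,0.003,0],[0,0,0.01],[0,0,0.018],[0,0,0.02],[0,0,0.02],[0,0,0.02],[0,0,0.02],[0,0,0.016],[0,0,0.01],[0,0,0.005],[0,0,0],[0,0,0],[0,0,0]],"twist":[[0,0,-0.2],[0,0,0],[0,0,0],[0,0,0],[0,0,0],[0,0,0],[0,0,0],[0,0,0],[0,0,0],[0,0,0],[0,0,0],[0,0,0],[0,0,0]]}'
python3 - <<'E'
from h import *
go(547.5,133.6,60.5,2.7)
c=camera_params("wrist");im,d=get_image("wrist");W=cloud("wrist",d,c)
m=(W[...,2]>120)&(W[...,2]<134)&(abs(W[...,1]-131)<60)&(abs(W[...,0]-547)<40);print(m.sum())
rect(im,W,"batt",122,136,(547,131),45)
E
```

```text
t: 8.45
ee_pos: [549.2, 134.1, 92.2]
orientation: [2.166, 2.274, 0.003]
ft_force: [-0.0, 0.4, -6.2]
width: 61.4
grasp_force: 30.0
t 8.45 yaw now 2.78 pos [549.2 134.1  92.2] twist z 0.08 tilt xy [ 0.11 -0.02] tool delta mm [-0.5 -1.8 31.7] F [-0.   0.4 -6.2] w 61.4 g 30.0 q6 0.17
8404
batt 8420 rect [550.  132.8] [78.6 48.3] 2.3 mean [549.8 134.9 129.9] zmed 130.0
```

```bash
python3 -m creep '{"delta_pos":[[-0.0005,-0.0012,0],[0,0,0.006],[0,0,0.008],[0,0,0.006],[0,0,0.004],[0,0,0.002],[0,0,0],[0,0,0]],"twist":[[0,0,0],[0,0,0],[0,0,0],[0,0,0],[0,0,0],[0,0,0],[0,0,0],[0,0,0]]}'
python3 -m creep '{"delta_pos":[[0,0,0.001],[0,0,0.001],[0,0,0.001],[0,0,0]],"twist":[[0,0,0],[0,0,0],[0,0,0],[0,0,0]]}'
```

```text
t: 9.17
ee_pos: [547.1, 133.4, 65.1]
orientation: [-2.167, -2.275, 0.0]
ft_force: [-0.2, -0.4, -6.1]
width: 61.3
grasp_force: 30.0
t: 9.5
ee_pos: [547.1, 133.4, 62.2]
orientation: [2.167, 2.275, 0.0]
ft_force: [-0.2, -0.1, -7.4]
width: 60.8
grasp_force: 30.0
```

```bash
python3 -m creep '{"delta_pos":[[0,0,0.001],[0,0,0],[0,0,0]],"twist":[[0,0,0],[0,0,0],[0,0,0]]}'
python3 -m creep '{"delta_pos":[[0,0,0.0005],[0,0,0],[0,0,0]],"twist":[[0,0,0],[0,0,0],[0,0,0]]}'
```

```text
t: 9.75
ee_pos: [547.1, 133.4, 61.3]
orientation: [-2.167, -2.275, 0.0]
ft_force: [-0.2, 0.6, -5.6]
width: 61.1
grasp_force: 30.0
t: 10.0
ee_pos: [547.1, 133.4, 60.8]
orientation: [2.167, 2.275, 0.0]
ft_force: [0.3, -0.1, -6.6]
width: 61.1
grasp_force: 30.0
```

```bash
python3 -m creep '{"delta_pos":[[0,0,0.0005],[0,0,0],[0,0,0]],"twist":[[0,0,0],[0,0,0],[0,0,0]]}'|grep -E "ee|ft"
python3 -m creep '{"delta_pos":[[0,0,0.0005],[0,0,0],[0,0,0]],"twist":[[0,0,0],[0,0,0],[0,0,0]]}'|grep -E "ee|ft"
```

```text
ee_pos: [547.2, 133.5, 60.6]
ft_force: [-2.2, -0.2, -1.3]
ee_pos: [547.2, 133.5, 60.5]
ft_force: [-4.1, 0.4, 5.9]
```

```bash
python3 -m creep '{"delta_pos":[[0,0,0],[0,0,0],[0,0,0],[0,0,0],[0,0,0],[0,0,0],[0,0,-0.005],[0,0,-0.015],[0,0,-0.025],[0,0,-0.03],[0,0,-0.03],[0,0,-0.03],[0,0,-0.03],[0,0,-0.025]],"twist":[[0,0,0],[0,0,0],[0,0,0],[0,0,0],[0,0,0],[0,0,0],[0,0,0],[0,0,0],[0,0,0],[0,0,0],[0,0,0],[0,0,0],[0,0,0],[0,0,0]]}' 1
python3 - <<'E'
from h import *
c=camera_params("wrist");im,d=get_image("wrist");save("w3",im);W=cloud("wrist",d,c)
rect(im,W,"batt",92,102,(547,132),45);rect(im,W,"tin",58,68,(549,64),52);rect(im,W,"reel",58,68,(541,262),48)
go(632,-107,250,2.7)
E
```

```text
t: 11.67
ee_pos: [547.4, 133.4, 252.5]
orientation: [2.166, 2.274, 0.003]
ft_force: [0.4, 0.1, -0.1]
width: 87.7
grasp_force: 0.0
batt 2012 rect [547.5 132.1] [62.1 48.4] 2.7 mean [547.2 132.4  97.8] zmed 97.8
tin 1938 rect [551.9  63.7] [56.4 69.2] 1.9 mean [551.3  64.8  61.9] zmed 61.9
reel 2828 rect [540.8 261.7] [68.1 69.3] 2.8 mean [540.8 262.2  62.1] zmed 62.1
t 11.72 yaw now 2.79 pos [550.1 134.1 257.3] twist z 0.09 tilt xy [ 0.52 -0.09] tool delta mm [-244.8   70.     7.6] F [2.9 0.7 3.4] w 87.7 g 0.0 q6 0.17
```

View pics/w3.png

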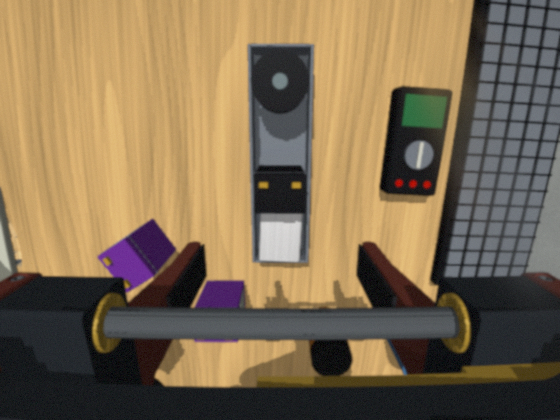

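The wrist view shows the battery standing in the box at (280,190), next to the tin (278,240), with the free gap and the reel (280,82) above it. Next is the jar.

```bash
python3 -m creep '{"delta_pos":[[-0.012,0.0035,0],[-0.024,0.007,0],[-0.035,0.01,0],[-0.035,0.01,0],[-0.035,0.01,0],[-0.035,0.01,0],[-0.035,0.01,0],[-0.024,0.007,0],[-0.01,0.0025,0],[0,0,0],[0,0,0],[0,0,0]],"twist":[[0,0,0],[0,0,0],[0,0,0],[0,0,0],[0,0,0],[0,0,0],[0,0,0],[0,0,0],[0,0,0],[0,0,0],[0,0,0],[0,0,0]]}' >/dev/null
python3 - <<'E'
from h import *
c=camera_params("wrist");im,d=get_image("wrist");W=cloud("wrist",d,c)
rect(im,W,"jar",90,101,(632,-107),45);go(632,-107,57,2.7)
E
```

```text
jar 1922 rect [ 633.1 -106.3] [58. 58.] 1.8 mean [ 632.9 -105.9   94.9] zmed 94.9
t 12.77 yaw now 2.85 pos [ 628.3 -106.6  249.4] twist z 0.15 tilt xy [-0.05 -0.03] tool delta mm [ -0.7   3.8 192.4] F [-0.2  0.   0.3] w 88.0 g 0.0 q6 -0.24
```

```bash
python3 -m creep '{"delta_pos":[[0.0,0.0042,0.01],[0,0,0.02],[0,0,0.022],[0,0,0.022],[0,0,0.022],[0,0,0.022],[0,0,0.022],[0,0,0.018],[0,0,0.014],[0,0,0.01],[0,0,0.006],[0,0,0.004],[0,0,0],[0,0,0]],"twist":[[0,0,0],[0,0,0],[0,0,0],[0,0,0],[0,0,0],[0,0,0],[0,0,0],[0,0,0],[0,0,0],[0,0,0],[0,0,0],[0,0,0],[0,0,0],[0,0,0]]}'
python3 -m creep '{"delta_pos":[[0,0,0],[0,0,0],[0,0,0],[0,0,0],[0,0,0],[0,0,0],[0,0,0],[0,0,0]],"twist":[[0,0,0],[0,0,0],[0,0,0],[0,0,0],[0,0,0],[0,0,0],[0,0,0],[0,0,0]]}' 0
```

```text
t: 13.93
ee_pos: [633.7, -107.8, 58.4]
orientation: [2.166, 2.274, 0.001]
ft_force: [-0.9, -0.1, -0.0]
width: 88.1
grasp_force: 0.0
t: 14.6
ee_pos: [633.1, -107.8, 58.1]
orientation: [2.167, 2.275, -0.0]
ft_force: [-2.3, -0.2, 4.1]
width: 58.7
grasp_force: 30.0
```

```bash
python3 -m creep '{"delta_pos":[[0,0,-0.003],[0,0,-0.006],[0,0,-0.012],[0,0,-0.02],[0,0,-0.025],[0,0,-0.025],[0,0,-0.025],[0,0,-0.025],[0,0,-0.018],[0,0,-0.01]],"twist":[[0,0,0],[0,0,0],[0,0,0],[0,0,0],[0,0,0],[0,0,0],[0,0,0],[0,0,0],[0,0,0],[0,0,0]]}' | grep -E "width|ft|ee"
python3 -m creep '{"delta_pos":[[0.0101,-0.0025,0],[0.0202,-0.005,0],[0.0302,-0.0074,0],[0.0302,-0.0074,0],[0.0302,-0.0074,0],[0.0302,-0.0074,0],[0.0302,-0.0074,0],[0.0302,-0.0074,0],[0.0302,-0.0074,0],[0.0302,-0.0074,0],[0.0202,-0.005,0],[0.0101,-0.0025,0],[0,0,0],[0,0,0],[0,0,0],[0,0,0]],"twist":[[0,0,0],[0,0,0],[0,0,0],[0,0,0],[0,0,0],[0,0,0],[0,0,0],[0,0,0],[0,0,0],[0,0,0],[0,0,0],[0,0,0],[0,0,0],[0,0,0],[0,0,0],[0,0,0]]}'
python3 - <<'E'
from h import *
go(544.6,191,62,2.7)
E
```

```text
ee_pos: [634.4, -107.9, 230.6]
ft_force: [0.7, -0.1, -2.9]
width: 58.3
t: 16.77
ee_pos: [544.6, 189.3, 226.5]
orientation: [2.168, 2.273, -0.001]
ft_force: [0.9, 0.3, -2.9]
width: 58.4
grasp_force: 30.0
t 16.77 yaw now 2.7 pos [544.6 189.3 226.5] twist z 0.0 tilt xy [-0.02  0.02] tool delta mm [1.800e+00 1.000e-01 1.645e+02] F [ 0.9  0.3 -2.9] w 58.4 g 30.0 q6 0.27
```

```bash
python3 -m creep '{"delta_pos":[[0.0018,0,0.005],[0,0,0.013],[0,0,0.02],[0,0,0.02],[0,0,0.02],[0,0,0.012],[0,0,0.006],[0,0,0],[0,0,0],[0,0,0]],"twist":[[0,0,0],[0,0,0],[0,0,0],[0,0,0],[0,0,0],[0,0,0],[0,0,0],[0,0,0],[0,0,0],[0,0,0]]}' | grep -E "width|ft|ee"
python3 - <<'E'
from h import *
go(544.6,191,62,2.7)
c=camera_params("wrist");im,d=get_image("wrist");save("w4",im);W=cloud("wrist",d,c);np.savez("w4.npz",im=im,W=W)
m=(W[...,2]>163)&(W[...,2]<172)&(abs(W[...,1]-192)<34)&(abs(W[...,0]-545)<45)
P=W[m];print(m.sum(),P.min(0),P.max(0))
q=P[abs(P[:,0]-545)<10];print("y extent mid",np.percentile(q[:,1],[1,99]),np.median(P[:,2]))
rect(im,W,"reel",58,68,(541,262),48)
E
```

```text
ee_pos: [545.2, 192.5, 131.8]
ft_force: [0.3, 0.3, -2.2]
width: 58.3
t 17.6 yaw now 2.77 pos [545.2 192.5 131.8] twist z 0.07 tilt xy [ 0.11 -0.03] tool delta mm [-1.5 -0.8 69.8] F [ 0.3  0.3 -2.2] w 58.3 g 30.0 q6 0.27
8070 [507.58223673 163.55731019 163.01916119] [583.22336014 223.49836375 171.96091182]
y extent mid [165.42596027 222.87036607] 169.0323844747562
reel 5306 rect [540.5 262. ] [68.9 68.7] 45.1 mean [540.6 262.7  62. ] zmed 62.1
```

```bash
python3 -m creep '{"delta_pos":[[-0.0015,-0.0006,0],[0,0,0.008],[0,0,0.014],[0,0,0.014],[0,0,0.012],[0,0,0.008],[0,0,0.005],[0,0,0.004],[0,0,0.0015],[0,0,0],[0,0,0]],"twist":[[0,0,0],[0,0,0],[0,0,0],[0,0,0],[0,0,0],[0,0,0],[0,0,0],[0,0,0],[0,0,0],[0,0,0],[0,0,0]]}'
python3 -m creep '{"delta_pos":[[0,0,0.001],[0,0,0],[0,0,0]],"twist":[[0,0,0],[0,0,0],[0,0,0]]}'|grep -E "ee|ft"
```

```text
t: 18.57
ee_pos: [544.1, 190.9, 64.7]
orientation: [2.167, 2.275, 0.001]
ft_force: [-0.2, 0.3, -2.2]
width: 58.2
grasp_force: 30.0
ee_pos: [543.9, 190.8, 63.6]
ft_force: [0.3, -0.9, -3.3]
```

```bash
python3 -m creep '{"delta_pos":[[0,0,0.001],[0,0,0],[0,0,0]],"twist":[[0,0,0],[0,0,0],[0,0,0]]}'|grep -E "ee|ft"
python3 -m creep '{"delta_pos":[[0,0,0.0005],[0,0,0],[0,0,0]],"twist":[[0,0,0],[0,0,0],[0,0,0]]}'|grep -E "ee|ft"
```

```text
ee_pos: [543.7, 190.8, 62.3]
ft_force: [-0.1, 0.1, -3.4]
ee_pos: [543.8, 190.8, 62.1]
ft_force: [-1.2, -0.6, 1.0]
```

```bash
python3 -m creep '{"delta_pos":[[0,0,0],[0,0,0],[0,0,0],[0,0,0],[0,0,0],[0,0,0],[0,0,-0.005],[0,0,-0.015],[0,0,-0.025],[0,0,-0.03],[0,0,-0.03],[0,0,-0.03],[0,0,-0.03],[0,0,-0.025]],"twist":[[0,0,0],[0,0,0],[0,0,0],[0,0,0],[0,0,0],[0,0,0],[0,0,0],[0,0,0],[0,0,0],[0,0,0],[0,0,0],[0,0,0],[0,0,0],[0,0,0]]}' 1
python3 -m creep '{"delta_pos":[[-0.015,0,0],[-0.03,0,0],[-0.035,0,0],[-0.035,0,0],[-0.025,0,0],[-0.01,0,0],[0,0,0],[0,0,0],[0,0,0],[0,0,0]],"twist":[[0,0,0],[0,0,0],[0,0,0],[0,0,0],[0,0,0],[0,0,0],[0,0,0],[0,0,0],[0,0,0],[0,0,0]]}' >/dev/null
python3 - <<'E'
from h import *
c=camera_params("wrist");im,d=get_image("wrist");save("w5",im);W=cloud("wrist",d,c);np.savez("w5.npz",im=im,W=W)
rect(im,W,"batt",92,102,(547,132),38);rect(im,W,"jar",92,104,(544,192),36);rect(im,W,"tin",58,68,(549,64),52);rect(im,W,"reel",58,68,(541,262),48)
go(489.5,-379.5,250,-5.7)
E
```

```text
t: 20.48
ee_pos: [544.0, 190.9, 254.6]
orientation: [2.166, 2.274, 0.003]
ft_force: [0.6, 0.2, 1.3]
width: 87.7
grasp_force: 0.0
batt 2352 rect [546.9 131.7] [61.3 47. ] 3.0 mean [547.1 131.6  98. ] zmed 98.1
jar 2632 rect [542.9 191.3] [58.3 58.4] 4.5 mean [543.3 191.5  99. ] zmed 99.0
tin 2557 rect [551.4  66.5] [55.9 76.3] 0.1 mean [550.8  67.5  61.8] zmed 61.8
reel 1312 rect [541.8 243.8] [68.  27.7] 2.6 mean [541.7 245.5  62.1] zmed 62.1
t 21.37 yaw now 2.87 pos [551.   42.2 251.7] twist z 8.57 tilt xy [-0.   -0.01] tool delta mm [-418.1  -82.5    1.7] F [ 0.4 -0.1  0.2] w 87.5 g 0.0 q6 0.0
```

View pics/w5.png

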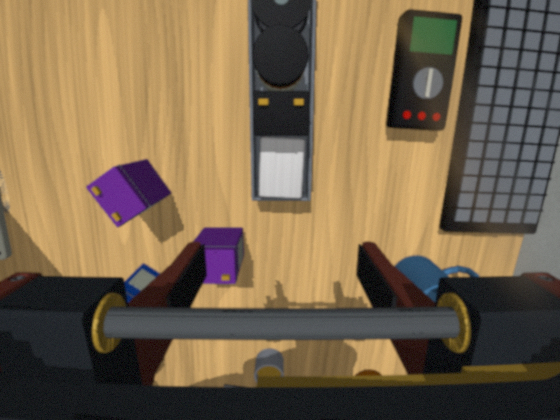

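The wrist view shows reel, jar (280,55), battery (281,112) and tin (282,168) in a row in the box; the top heights of 98 and 99 mm mean both are flat on the floor. Next I'll measure the lower tin's edges precisely.

Run:
```python
from h import *
def edges(W,zl,zh,c,yaw):
    m=(W[...,2]>zl)&(W[...,2]<zh)&(np.hypot(W[...,0]-c[0],W[...,1]-c[1])<52)
    m=cv2.morphologyEx(m.astype(np.uint8),cv2.MORPH_OPEN,np.ones((3,3)));n,l,st,_=cv2.connectedComponentsWithStats(m);m=l==1+np.argmax(st[1:,4])
    P=W[m][:,:2]-c;a=np.radians(yaw);P=P@np.array([[np.cos(a),-np.sin(a)],[np.sin(a),np.cos(a)]])  # local
    out=[]
    for i,h in((0,38),(1,28)):
        for f in(np.min,np.max):
            b=np.arange(-h+6,h-6,4);e=np.array([f(P[abs(P[:,1-i]-t)<2][:,i]) for t in b])
            k,o=np.polyfit(b,e,1);out.append((round(o,1),round(np.degrees(np.arctan(k)),1)))
    print("x-,x+,y-,y+ (offset,slope deg):",out)
for f in("w3","w5"):
    if f=="w3": continue
    edges(np.load(f+".npz")["W"],59,66,np.array([550.5,65]),2.7)
z=np.load("top0.npz");edges(z["W"],59,66,np.array([548.3,64]),2.7);edges(z["W"],54,63,np.array([487.6,-380]),-5.7)
# white-colour mask in w5
z=np.load("w5.npz");im,W=z["im"],z["W"]
m=((im.min(2)>150)&(W[...,2]>59)&(W[...,2]<66)&(np.hypot(W[...,0]-550,W[...,1]-65)<55)).astype(np.uint8)
P=W[m>0][:,:2].astype(np.float32);print(cv2.minAreaRect(P),P.mean(0))
y,x=np.nonzero(m);print(cv2.minAreaRect(np.stack([x,y],1).astype(np.float32)))
```

```text
x-,x+,y-,y+ (offset,slope deg): [(np.float64(-26.5), np.float64(2.9)), (np.float64(27.1), np.float64(1.0)), (np.float64(-35.6), np.float64(-2.4)), (np.float64(39.0), np.float64(-3.1))]
x-,x+,y-,y+ (offset,slope deg): [(np.float64(-25.6), np.float64(4.8)), (np.float64(24.0), np.float64(10.6)), (np.float64(-32.4), np.float64(9.5)), (np.float64(36.8), np.float64(0.8))]
x-,x+,y-,y+ (offset,slope deg): [(np.float64(-25.7), np.float64(0.1)), (np.float64(24.8), np.float64(-2.5)), (np.float64(-37.5), np.float64(-4.4)), (np.float64(35.8), np.float64(2.3))]
((550.58837890625, 59.4449577331543), (54.03865051269531, 59.375518798828125), 0.32785338163375854) [550.65234   59.452343]
((280.6507263183594, 173.57363891601562), (42.3725471496582, 46.14886474609375), 1.5911402702331543)
```

```bash
python3 -m creep '{"delta_pos":[[-0.006,0,0.01],[-0.012,0,0.02],[-0.012,0,0.02],[-0.008,0,0.012],[-0.004,0,0.006],[0,0,0.002],[0,0,0],[0,0,0],[0,0,0],[0,0,0]],"twist":[[0,0,0],[0,0,0],[0,0,0],[0,0,0],[0,0,0],[0,0,0],[0,0,0],[0,0,0],[0,0,0],[0,0,0]]}' >/dev/null
cat >> h.py <<'E'
def edges(W,zl,zh,c,yaw):
    c=np.array(c,float)
    m=(W[...,2]>zl)&(W[...,2]<zh)&(np.hypot(W[...,0]-c[0],W[...,1]-c[1])<52)
    m=cv2.morphologyEx(m.astype(np.uint8),cv2.MORPH_OPEN,np.ones((3,3)));n,l,st,_=cv2.connectedComponentsWithStats(m);m=l==1+np.argmax(st[1:,4])
    P=W[m][:,:2]-c;a=np.radians(yaw);M=np.array([[np.cos(a),-np.sin(a)],[np.sin(a),np.cos(a)]]);P=P@M
    out=[]
    for i,h in((0,38),(1,28)):
        for f in(np.min,np.max):
            b=np.arange(-h+6,h-6,3);e=np.array([f(P[abs(P[:,1-i]-t)<1.5][:,i]) for t in b])
            k,o=np.polyfit(b,e,1);r=abs(e-k*b-o);g=r<=np.percentile(r,75);k,o=np.polyfit(b[g],e[g],1)
            out.append((float(o),float(np.degrees(np.arctan(k))*(-1 if i==0 else 1))))
    o=np.array(out);print("x-,x+,y-,y+ offset,rot:",o.round(1).tolist(),"centre",(c+M@[o[:2,0].mean(),o[2:,0].mean()]).round(1),"yaw",(yaw+o[:,1].mean()).round(2),"size",o[1,0]-o[0,0],o[3,0]-o[2,0])
E
python3 - <<'E'
from h import *
edges(np.load("w5.npz")["W"],59,66,(550.5,66.5),0.3)
for i in range(2):
    c=camera_params("wrist");im,d=get_image("wrist");W=cloud("wrist",d,c)
    edges(W,59,66,(550.5,66.5),0.3)
rect(im,W,"tin",59,66,(550,66),52);save("w6",im)
go(489.5,-379.5,200,-5.7)
E
```

```text
x-,x+,y-,y+ offset,rot: [[-26.4, -0.8], [27.1, 1.2], [-37.0, 0.3], [37.4, -1.0]] centre [550.9  66.7] yaw 0.21 size 53.51310682053853 74.46433740803946
x-,x+,y-,y+ offset,rot: [[-26.9, -0.0], [27.2, -0.4], [-37.4, -1.0], [37.2, -0.5]] centre [550.6  66.4] yaw -0.18 size 54.087205476550885 74.61746239239845
x-,x+,y-,y+ offset,rot: [[-26.7, 1.4], [27.1, -0.3], [-37.6, -0.7], [36.9, 0.8]] centre [550.7  66.1] yaw 0.59 size 53.79930132627118 74.49627699284767
tin 4041 rect [550.8  66.2] [55.2 75.6] 0.5 mean [550.6  67.3  61.9] zmed 61.9
t 22.3 yaw now 2.81 pos [553.4  -0.7 182.4] twist z 8.51 tilt xy [0.07 0.  ] tool delta mm [-375.2  -82.4  -17.7] F [ 0.7 -0.5  0.1] w 88.1 g 0.0 q6 -0.07
```

```bash
python3 -m creep '{"delta_pos":[[-0.015,-0.0033,-0.003],[-0.03,-0.0066,-0.003],[-0.035,-0.0077,-0.003],[-0.035,-0.0077,-0.003],[-0.035,-0.0077,-0.003],[-0.035,-0.0077,-0.003],[-0.035,-0.0077,-0.003],[-0.035,-0.0077,-0.003],[-0.035,-0.0077,-0.003],[-0.035,-0.0077,-0.003],[-0.03,-0.0066,-0.003],[-0.02,-0.0044,0],[0,0,0],[0,0,0],[0,0,0],[0,0,0]],"twist":[[0,0,0],[0,0,0],[0,0,0],[0,0,0],[0,0,0],[0,0,0],[0,0,0],[0,0,0],[0,0,0],[0,0,0],[0,0,2],[0,0,3.5],[0,0,3],[0,0,0],[0,0,0],[0,0,0]]}' >/dev/null
python3 - <<'E'
from h import *
for i in range(2):
    c=camera_params("wrist");im,d=get_image("wrist");W=cloud("wrist",d,c)
    edges(W,54,63,(489.5,-380),-5.7)
rect(im,W,"tin",54,63,(489.5,-380),52);save("w7",im)
go(489.5,-379.5,42,-5.7)
E
```

```text
x-,x+,y-,y+ offset,rot: [[-26.6, -1.1], [27.3, 1.0], [-38.5, -0.3], [35.7, -0.1]] centre [ 489.7 -381.4] yaw -5.8 size 53.82146650997977 74.1966659229791
x-,x+,y-,y+ offset,rot: [[-27.0, 0.4], [27.2, 1.2], [-38.4, 0.7], [35.8, -0.0]] centre [ 489.5 -381.3] yaw -5.13 size 54.187486904224656 74.12248871744086
tin 2867 rect [ 489.9 -381.5] [74.7 55.9] 84.7 mean [ 489.8 -380.3   57.8] zmed 57.8
t 23.73 yaw now -5.6 pos [ 488.4 -378.6  214.9] twist z 0.1 tilt xy [ 0. -0.] tool delta mm [ -0.8   1.1 172.9] F [ 0.8 -0.3  0.1] w 87.8 g 0.0 q6 -0.58
```

View pics/w7.png

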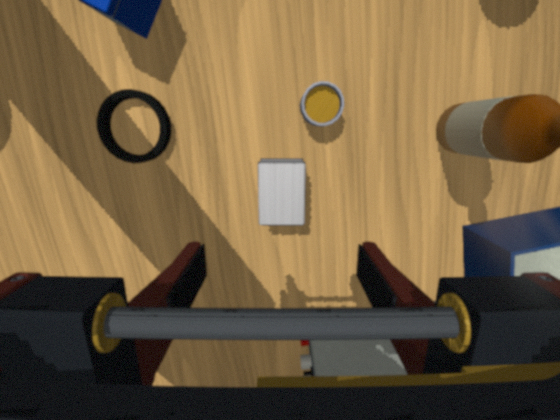

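The wrist view has tin_top at (282,192), the cleaner (322,103) clear of the fingers, and the white instrument (350,358) clear behind.

```bash
python3 -m creep '{"delta_pos":[[-0.0027,0.0016,0.01],[0,0,0.02],[0,0,0.024],[0,0,0.024],[0,0,0.024],[0,0,0.024],[0,0,0.02],[0,0,0.016],[0,0,0.012],[0,0,0.009],[0,0,0.006],[0,0,0.004],[0,0,0],[0,0,0]],"twist":[[0,0,0.1],[0,0,0],[0,0,0],[0,0,0],[0,0,0],[0,0,0],[0,0,0],[0,0,0],[0,0,0],[0,0,0],[0,0,0],[0,0,0],[0,0,0],[0,0,0]]}'
python3 -m creep '{"delta_pos":[[0,0,0],[0,0,0],[0,0,0],[0,0,0],[0,0,0],[0,0,0],[0,0,0],[0,0,0],[0,0,0]],"twist":[[0,0,0],[0,0,0],[0,0,0],[0,0,0],[0,0,0],[0,0,0],[0,0,0],[0,0,0],[0,0,0]]}' 0
python3 - <<'E'
from h import *
go(550.7,66.3,230,0.2)
E
```

```text
t: 24.9
ee_pos: [489.9, -382.5, 22.3]
orientation: [2.331, 2.105, 0.0]
ft_force: [-0.4, -0.6, 0.1]
width: 88.2
grasp_force: 0.0
t: 25.65
ee_pos: [489.3, -382.3, 22.0]
orientation: [-2.331, -2.106, 0.0]
ft_force: [-2.4, -0.2, 5.6]
width: 54.9
grasp_force: 30.0
t 25.65 yaw now -5.82 pos [ 489.3 -382.3   22. ] twist z -6.02 tilt xy [-0.02 -0.  ] tool delta mm [ 452.5   15.6 -208. ] F [-2.4 -0.2  5.6] w 54.9 g 30.0 q6 -0.58
```

```bash
python3 -m creep '{"delta_pos":[[0,0,-0.004],[0,0,-0.008],[0,0,-0.016],[0,0,-0.025],[0,0,-0.03],[0,0,-0.03],[0,0,-0.03],[0,0,-0.03],[0,0,-0.02],[0,0,-0.01],[0,0,-0.005]],"twist":[[0,0,0],[0,0,0],[0,0,0],[0,0,0],[0,0,0],[0,0,0],[0,0,0],[0,0,0],[0,0,0],[0,0,0],[0,0,0]]}' | grep -E "width|ft|ee"
python3 -m creep '{"delta_pos":[[0.012,0.0004,0],[0.024,0.0008,0],[0.032,0.0011,0],[0.032,0.0011,0],[0.032,0.0011,0],[0.032,0.0011,0],[0.032,0.0011,0],[0.032,0.0011,0],[0.032,0.0011,0],[0.032,0.0011,0],[0.032,0.0011,0],[0.032,0.0011,0],[0.032,0.0011,0],[0.032,0.0011,0],[0.024,0.0008,0],[0.012,0.0004,0],[0,0,0],[0,0,0],[0,0,0],[0,0,0]],"twist":[[0,0,0],[0,0,0],[0,0,0],[0,0,0],[0,0,0],[0,0,0],[0,0,0],[0,0,0],[0,0,0],[0,0,0],[0,0,0],[0,0,0],[0,0,0],[0,0,-1.5],[0,0,-1.5],[0,0,-1.5],[0,0,-1.5],[0,0,0],[0,0,0],[0,0,0]]}'
python3 - <<'E'
from h import *
go(550.7,66.3,150,0.2)
c=camera_params("wrist");im,d=get_image("wrist");W=cloud("wrist",d,c);np.savez("w8.npz",W=W)
zt=get_obs()["ee_pos"][2]+36;rect(im,W,"held tin",zt-5,zt+5,get_obs()["ee_pos"][:2],60)
E
```

```text
ee_pos: [490.1, -382.6, 231.7]
ft_force: [0.9, -0.0, -3.4]
width: 54.8
t: 28.23
ee_pos: [549.3, 69.5, 229.0]
orientation: [-2.219, -2.223, 0.002]
ft_force: [0.9, -0.0, -3.1]
width: 55.0
grasp_force: 30.0
t 28.23 yaw now 0.11 pos [549.3  69.5 229. ] twist z -0.09 tilt xy [-0.09  0.02] tool delta mm [-3.2  1.6 79. ] F [ 0.9 -0.  -3.1] w 55.0 g 30.0 q6 0.1
held tin 10985 rect [550.1  72.7] [57.2 70.5] 0.4 mean [550.   75.2 264.8] zmed 264.9
```

```bash
python3 -m creep '{"delta_pos":[[-0.0042,0.001,0.006],[0,0,0.014],[0,0,0.022],[0,0,0.022],[0,0,0.022],[0,0,0.018],[0,0,0.012],[0,0,0.008],[0,0,0.004],[0,0,0],[0,0,0],[0,0,0],[0,0,0]],"twist":[[0,0,0],[0,0,0],[0,0,0],[0,0,0],[0,0,0],[0,0,0],[0,0,0],[0,0,0],[0,0,0],[0,0,0],[0,0,0],[0,0,0],[0,0,0]]}'
python3 - <<'E'
from h import *
for i in range(3):
    o=get_obs();c=camera_params("wrist");im,d=get_image("wrist");W=cloud("wrist",d,c)
    zt=o["ee_pos"][2]+36;rect(im,W,"held",zt-4,zt+4,(550.7,66.3),50)
    q=W[(abs(W[...,2]-zt)<4)&(abs(W[...,0]-550)<20)&(abs(W[...,1]-66)<50)];q2=W[(abs(W[...,2]-zt)<4)&(abs(W[...,1]-90)<10)&(abs(W[...,0]-550)<33)]
    print("far y",q[:,1].max(),"x",q2[:,0].min(),q2[:,0].max());go(550.7,65.3,83,.2)
E
```

```text
t: 29.37
ee_pos: [551.7, 65.9, 102.8]
orientation: [2.217, 2.224, 0.002]
ft_force: [0.2, 1.2, -3.5]
width: 54.9
grasp_force: 30.0
held 10894 rect [552.2  69.1] [70.3 56.7] 89.7 mean [552.3  71.4 138.6] zmed 138.6
far y 104.32229947017657 x 524.4390157567059 580.0076688180468
t 29.42 yaw now 0.19 pos [551.6  65.9 102.6] twist z -0.01 tilt xy [ 0.09 -0.01] tool delta mm [-0.6 -0.9 19.6] F [-0.5  0.3 -3.7] w 55.0 g 30.0 q6 0.09
held 10895 rect [552.3  69. ] [56.6 70.6] 0.4 mean [552.2  71.5 138.5] zmed 138.5
far y 104.41197480613498 x 524.3279633525576 579.9840054754005
t 29.47 yaw now 0.19 pos [551.4  65.9 102.5] twist z -0.01 tilt xy [ 0.08 -0.01] tool delta mm [-0.6 -0.8 19.5] F [ 1.1 -0.4 -3.8] w 54.6 g 30.0 q6 0.09
held 10902 rect [552.1  69. ] [56.8 70.3] 0.1 mean [552.1  71.5 138.3] zmed 138.4
far y 104.33781585508267 x 524.2465752619707 579.6163499964417
t 29.52 yaw now 0.19 pos [551.3  65.8 102.3] twist z -0.01 tilt xy [ 0.06 -0.  ] tool delta mm [-0.5 -0.6 19.3] F [ 0.4 -0.6 -3.5] w 55.0 g 30.0 q6 0.09
```

```bash
python3 -m creep '{"delta_pos":[[-0.0004,0,0.003],[0,0,0.004],[0,0,0.003],[0,0,0.002],[0,0,0],[0,0,0],[0,0,0],[0,0,0],[0,0,0],[0,0,0],[0,0,0]],"twist":[[0,0,0],[0,0,0],[0,0,0],[0,0,0],[0,0,0],[0,0,0],[0,0,0],[0,0,0],[0,0,0],[0,0,0],[0,0,0]]}'
python3 - <<'E'
from h import *
for i in range(2):
    o=get_obs();c=camera_params("wrist");im,d=get_image("wrist");W=cloud("wrist",d,c)
    zt=o["ee_pos"][2]+36;rect(im,W,"held",zt-4,zt+4,(550.7,66.3),50)
    q=W[(abs(W[...,2]-zt)<4)&(abs(W[...,0]-550)<20)&(abs(W[...,1]-66)<50)]
    print("far y",q[:,1].max());go(550.7,65.3,83,.2)
# lower tin from z182 view-like metric
W=np.load("w5.npz")["W"];q=W[(abs(W[...,2]-62)<4)&(abs(W[...,0]-550)<20)&(abs(W[...,1]-66)<50)];print("low far y",q[:,1].max(),q[:,1].min())
E
```

```text
t: 30.43
ee_pos: [551.0, 65.4, 89.9]
orientation: [2.218, 2.225, 0.0]
ft_force: [0.0, 0.1, -3.2]
width: 55.1
grasp_force: 30.0
held 10910 rect [551.7  68.5] [70.7 56.7] 89.6 mean [551.7  71.  125.7] zmed 125.7
far y 103.89485309341048
t 30.48 yaw now 0.19 pos [551.   65.4  89.9] twist z -0.01 tilt xy [ 0.01 -0.  ] tool delta mm [-0.1 -0.3  6.9] F [ 0.1  0.9 -4.2] w 54.7 g 30.0 q6 0.09
held 10895 rect [551.7  68.5] [57.1 70.4] 0.1 mean [551.7  71.  125.7] zmed 125.7
far y 104.01599436141747
t 30.53 yaw now 0.19 pos [551.   65.4  89.8] twist z -0.01 tilt xy [0.01 0.  ] tool delta mm [-0.1 -0.3  6.8] F [ 0.4  0.6 -3.7] w 54.8 g 30.0 q6 0.09
low far y 104.5739481498386 28.328688124026613
```

```bash
python3 -m creep '{"delta_pos":[[0,-0.0006,0.001],[0,0,0.001],[0,0,0.001],[0,0,0.001],[0,0,0.0005],[0,0,0],[0,0,0],[0,0,0]],"twist":[[0,0,0],[0,0,0],[0,0,0],[0,0,0],[0,0,0],[0,0,0],[0,0,0],[0,0,0]]}'|grep -E "ee|ft"
python3 -m creep '{"delta_pos":[[0,0,0.0005],[0,0,0],[0,0,0]],"twist":[[0,0,0],[0,0,0],[0,0,0]]}'|grep -E "ee|ft"
python3 -m creep '{"delta_pos":[[0,0,0.0005],[0,0,0],[0,0,0]],"twist":[[0,0,0],[0,0,0],[0,0,0]]}'|grep -E "ee|ft"
```

```text
ee_pos: [550.4, 65.4, 85.3]
ft_force: [1.0, -0.1, -3.0]
ee_pos: [550.4, 65.4, 84.8]
ft_force: [0.1, 0.8, -2.3]
ee_pos: [550.3, 65.3, 84.2]
ft_force: [-0.3, 1.1, -3.6]
```

```bash
python3 -m creep '{"delta_pos":[[0,0,0.0005],[0,0,0],[0,0,0]],"twist":[[0,0,0],[0,0,0],[0,0,0]]}'|grep -E "ee|ft"
python3 -m creep '{"delta_pos":[[0,0,0.0003],[0,0,0],[0,0,0]],"twist":[[0,0,0],[0,0,0],[0,0,0]]}'|grep -E "ee|ft"
```

```text
ee_pos: [550.5, 65.4, 84.0]
ft_force: [-0.5, 0.1, 0.4]
ee_pos: [550.5, 65.4, 84.0]
ft_force: [-2.6, -0.5, 5.4]
```

Contact. I'll release, rise, back off toward −y and look.

```bash
python3 -m creep '{"delta_pos":[[0,0,0],[0,0,0],[0,0,0],[0,0,0],[0,0,0],[0,0,0],[0,0,-0.005],[0,0,-0.015],[0,0,-0.025],[0,0,-0.03],[0,0,-0.03],[0,0,-0.03],[0,0,-0.02]],"twist":[[0,0,0],[0,0,0],[0,0,0],[0,0,0],[0,0,0],[0,0,0],[0,0,0],[0,0,0],[0,0,0],[0,0,0],[0,0,0],[0,0,0],[0,0,0]]}' 1
python3 -m creep '{"delta_pos":[[-0.012,0,0],[-0.025,0,0],[-0.03,0,0],[-0.03,0,0],[-0.03,0,0],[-0.025,0,0],[-0.012,0,0],[0,0,0],[0,0,0],[0,0,0],[0,0,0]],"twist":[[0,0,0],[0,0,0],[0,0,0],[0,0,0],[0,0,0],[0,0,0],[0,0,0],[0,0,0],[0,0,0],[0,0,0],[0,0,0]]}' >/dev/null
python3 - <<'E'
from h import *
c=camera_params("wrist");im,d=get_image("wrist");save("w9",im);W=cloud("wrist",d,c);np.savez("w9.npz",im=im,W=W)
edges(W,116,125,(550.7,66.3),0.2);rect(im,W,"top tin",116,125,(550.7,66.3),52);rect(im,W,"batt",92,102,(547,132),38);rect(im,W,"jar",92,104,(544,192),36)
im,d=get_image("scene");s=im[130:260,220:420];save("s9",cv2.resize(s,None,fx=4,fy=4,interpolation=cv2.INTER_CUBIC))
E
```

```text
t: 33.28
ee_pos: [551.3, 65.5, 241.9]
orientation: [2.216, 2.223, 0.004]
ft_force: [-0.1, -1.1, -0.2]
width: 87.5
grasp_force: 0.0Traceback (most recent call last):
  File "<stdin>", line 3, in <module>
  File "h.py", line 33, in edges
    b=np.arange(-h+6,h-6,3);e=np.array([f(P[abs(P[:,1-i]-t)<1.5][:,i]) for t in b])
                                        ~^^^^^^^^^^^^^^^^^^^^^^^^^^^^^
    return _wrapreduction(a, np.minimum, 'min', axis, None, out,
                          keepdims=keepdims, initial=initial, where=where)
    return ufunc.reduce(obj, axis, dtype, out, **passkwargs)
           ~~~~~~~~~~~~^^^^^^^^^^^^^^^^^^^^^^^^^^^^^^^^^^^^^
ValueError: zero-size array to reduction operation minimum which has no identity
```

View pics/w9.png

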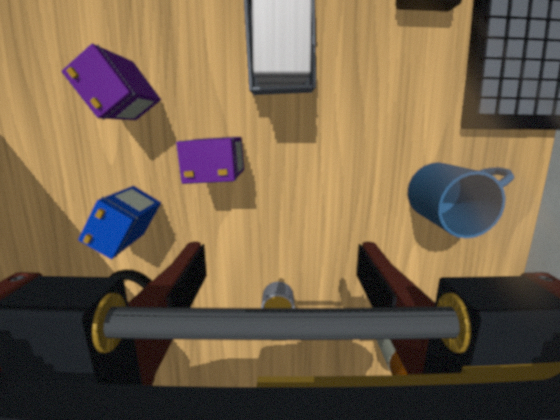

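The view is cut off at the tin stack (282,40), so I backed off too far. I'll go forward a bit and measure.

```bash
python3 -m creep '{"delta_pos":[[0.015,0,0],[0.03,0,0],[0.03,0,0],[0.015,0,0],[0,0,0],[0,0,0],[0,0,0],[0,0,0],[0,0,0]],"twist":[[0,0,0],[0,0,0],[0,0,0],[0,0,0],[0,0,0],[0,0,0],[0,0,0],[0,0,0],[0,0,0]]}' |grep -E "t:|ee"
python3 - <<'E'
from h import *
c=camera_params("wrist");im,d=get_image("wrist");W=cloud("wrist",d,c);np.savez("w10.npz",im=im,W=W)
rect(im,W,"top tin",116,125,(550.7,66.3),52);edges(W,116,125,(550.7,66.3),0.2);rect(im,W,"batt",92,102,(547,132),38);rect(im,W,"jar",92,104,(544,192),36)
im,d=get_image("scene");s=im[130:260,220:420];save("s9",cv2.resize(s,None,fx=4,fy=4,interpolation=cv2.INTER_CUBIC))
E
```

```text
t: 35.0
ee_pos: [550.6, -9.4, 238.5]
top tin 4234 rect [551.3  65.7] [55.4 75.5] 0.2 mean [551.3  66.9 119.9] zmed 119.9
x-,x+,y-,y+ offset,rot: [[-26.4, 0.7], [27.5, -0.3], [-38.3, -0.1], [37.1, -0.1]] centre [551.3  65.7] yaw 0.25 size 53.91631956574539 75.37730159089115
batt 2858 rect [546.7 131.9] [61.8 48.4] 3.0 mean [547.  131.2  98. ] zmed 98.0
jar 1389 rect [543.3 174.5] [57.2 26.6] 0.4 mean [543.3 176.1  98.7] zmed 98.9
```

View pics/s9.png

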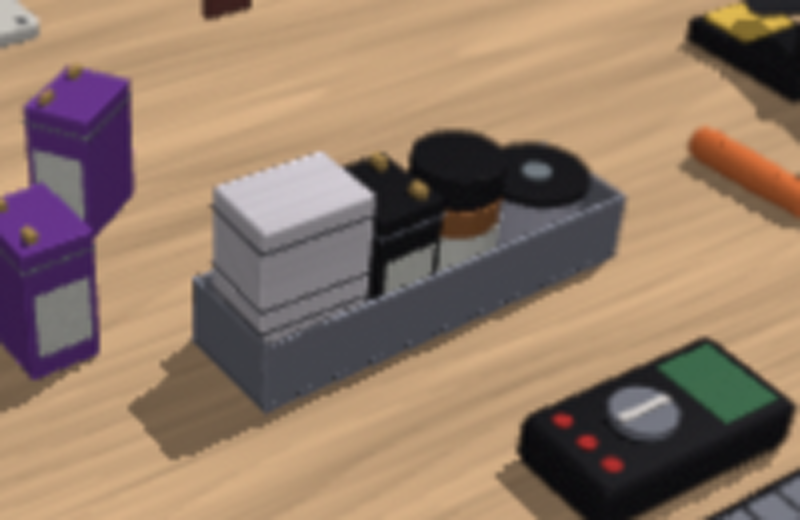

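The scene crop shows the tins stacked square (290,240), then the battery (400,220), jar (460,180) and reel (545,175), all upright in the box. The stack is lined up to under 1 mm by measurement.

```bash
python3 -c "
from workcell import close_job
print(close_job())"
```

```text
the job is handed in; nothing more can be done
None
```

The job is handed in at about 35 s: battery and jar stand upright in the box between the tin and the reel, and the second tin is stacked on the lower one, lined up to within about 1 mm.

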